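# Stow the last vial and hasp the sample case

### The job

Stand the amber vial that is out on the counter upright in the empty middle well of the sample case, right down on the well's floor. Then close the case's lid fully, and after that swing the slotted hasp strap down over its staple until it lies flat on the ledge. Leave the two vials already in the case in their wells, and do not push the dropper bottle or the tape roll about.

Things in the scene. Friction and masses are not known exactly. Their poses are not given: they have to be found in the camera images.
- case: grey plastic sample case, fixed to the counter. Origin: centre of its underside; x points to its rear (hinge) side, y left, z up; yaw up to 0.25 rad. Lower shell 110 (x) by 210 (y) by 30 mm high, 4 mm walls; inside a black insert, top at z = 24 mm, with three wells in a row along y at x = -12, y = -50, 0, +50 mm; the outer two hold vials. Closed, the case is 64 mm high.
- free_well (a point): centre of the floor of the empty middle well (case x = -12 mm, y = 0, z = 8 mm); the well is round, 27 mm diameter, 16 mm deep, with a 2 mm chamfer
- vial: amber vial with white cap that stands on the counter, to be stowed: body 22 mm diameter up to 36 mm high, cap 18 mm diameter from 34 to 44 mm; 44 mm tall in all, about 20 g. Origin: centre of its underside, z up along it. It may stand at the right or the left of the case, its place exchanged with the dropper bottle or the tape roll.
- vial_left: same kind of vial, already standing in the case's well at y = +50 mm; origin as for vial; stays there
- vial_right: same kind of vial, already standing in the case's well at y = -50 mm; origin as for vial; stays there
- lid (a joint): lid angle: 0 = closed, positive = open (1.57 = standing upright); starts between 1.45 and 1.62, stop at 1.7. Stiff hinge: stays wherever it is left and must be pushed all the way down; a push of about 2 to 5 N near its front edge moves it.
- lid_hinge (a point): middle of the lid's hinge line, which runs along the case's y at the rear edge of the lower shell (case x = 55 mm, z = 30 mm). The lid is a shell 110 mm deep (hinge to front edge), 210 mm wide, 34 mm high when closed.
- lid_front (a point): middle of the front edge of the lid's flat outer face: 110 mm along the lid from the hinge line and 34 mm off it on the outer side (case x = -55 mm, z = 64 mm when closed; top rear edge when the lid stands open). A fixed white dish rack, 131 mm high, stands behind the case to its right.
- strap (a joint): hasp strap angle relative to the lid: 0 = lies flat forward in the lid's plane, over the staple when the lid is closed; positive = raised, 1.5 = its stop, nearly square to the lid; starts between 0.9 and 1.35. Stiff: stays where it is left, a push of about 1 N at its end swings it.
- strap_hinge (a point): middle of the strap's hinge line, parallel to the lid's hinge, on the lid's front wall (case x = -59 mm, z = 33 mm with the lid closed). Steel strap 3 mm thick, 34 mm wide, 63 mm long from here, with a slot 20 mm wide and about 18 mm long centred 46 mm out.
- strap_tip (a point): middle of the strap's free end, 63 mm from its hinge line
- staple_top (a point): top of the staple, a steel wire loop 16 mm wide along the case's y at case x = -105 mm, y = 0; its top is 47.5 mm above the counter. It stands on a steel ledge 56 mm wide (y), top at z = 30 mm, that runs 68 mm forward (-x) of the case's front wall
- dropper_bottle: white dropper bottle with red tip, 35 mm diameter, 104 mm tall, standing on the counter; origin: centre of its underside; to be left alone
- masking_tape: roll of tape, 104 mm diameter, 25 mm high, lying on the counter; origin: centre of its underside; to be left alone

How it is judged:
By the outcome, as a careful person would: the job done as asked, in the order asked, and still so for the second after the job is handed in, with the robot touching nothing.
It also fails if it takes over 58 s, if anything falls off the work surface, if the arm or the gripper's body presses on something with over 40 N, if the wrist force passes 120 N, or if a joint passes its speed limit or range.

### The arm

A 6-joint arm with a two-finger parallel gripper is mounted at the origin on a cart in front of the work surface, level with it; the furniture and walls round the work are solid. World frame = base frame: x ahead of the robot, y to its left, z up, the work surface at z = 0. Lengths are in mm, angles in rad, forces in N, time in s.
With the tool pointing down it reaches from about 400 to 825 mm from the base axis. Payload 7 kg.
Tool frame: the origin (TCP) lies at the very end of the fingers, on their centre line; the grasp point (between the pads) lies 19 mm behind it; z points along the fingers, y is the line along which they close (so a half turn about z gives the same grasp; the last joint's range is limited). The gripper opens to 88 mm and grips with 3 to 60 N. Pads are 19 mm wide; open, the fingers measure 130 mm over their backs; the gripper's body (78 mm by 193 mm) begins 47 mm behind the grasp point.
Start: joints at [1.523, 0.359, 0.012, 0, -1.224, -0.288], TCP at [222.437, 637.273, 226.561] pointing down, gripper open.
Joint ranges: [-3.07, 3.07], [-1.43, 2.12], [-1.02, 1.25], [-3.03, 1.67], [-3.05, -0], [-3.03, 3.03]. Speed limits (rad/s): [2.39, 2.39, 3.01, 3.14, 3.14, 3.14].

### API

Orientations are given as a unit quaternion [x, y, z, w].
In Python, from plant import bot gives the robot as it stands. Calls block until the motion is done:
- bot.move_ptp(position, orientation): joint-space move of the TCP to a pose.
- bot.line_to(position, velocity=150, ori=None): straight line of the TCP; ori=None keeps the orientation; velocity is the mean speed in mm/s.
- bot.move_joints(angles): joint-space move.
- bot.move_gripper(opening, force=None): finger opening in mm; force is the grip in N (None keeps the last); returns when the fingers have stopped.
- bot.pause(seconds).
- bot.solve_ik(position, orientation): joint angles nearest the present ones, or None.
- bot.read_state(): the state.
- bot.camera(name): name is "scene" or "top" or "wrist"; returns the picture (384x512x3 uint8, red, green, blue); there is no depth.
- bot.get_calibration(name): a dict with "fx", "fy", "cx", "cy" (pixels), "distortion" ([k1, k2, p1, p2, k3] as OpenCV has them; the pictures are not rectified), "view" (4x4, takes a point from world to camera coordinates); the wrist camera has in their place "T_tool_cam" (4x4, takes a point from camera to tool coordinates, whose origin is the TCP and whose axes are the flange's). Camera axes: x right, y up, looking along -z (the intrinsics and any distortion apply to the point x, -y, -z); pixel columns grow to the right and rows downward; lengths in mm; the calibration is good to about 2 mm. A picture is of the moment at which its call begins: read the wrist's pose just before it. get_calibration takes no time and is no camera call.
A pose or a line that the arm cannot do raises bot.Unreachable and nothing moves.
- bot.close_job(): hands the job in; it is judged then, once.
The state is a dict: "t": time; "joint_pos": joint angles; "qvel": joint speeds; "tau": joint torques, N m; "tcp_pos": TCP position; "eef_rot": TCP orientation; "contact_force": force on the tool from outside, world axes, zero at the start; "moment": the same for the moment, N m; "width": finger opening in mm; "finger_force": force on a finger pad.
Only numpy, scipy, OpenCV 4.12 (cv2) and the standard library are available. Lean on these libraries where they do the work, as an engineer would, in place of code of your own. Each camera call takes 0.05 s, during which the arm holds its last target. There are 200 camera calls.

## Working session

There is one attempt and no reset: what is moved stays moved. The work goes in short steps, each a Python script; the robot and the scene stay as the last script left them, time stands still between calls to the robot, and variables do not carry over. Pictures are saved under pics/ and viewed, at most 10 in all, crops included, and the job is handed in when it is done.

```bash
mkdir -p pics; ls; python3 - <<'E'
from plant import bot
import cv2,numpy as np
np.set_printoptions(precision=3,suppress=True)
for n in ["scene","top"]:
    im=bot.camera(n); cv2.imwrite(f"pics/{n}0.png",im[:,:,::-1])
    c=bot.get_calibration(n); print(n,{k:(np.array(v) if k!='x' else v) for k,v in c.items()})
c=bot.get_calibration("wrist");print(c)
s=bot.read_state();print(s)
a=cv2.imread("pics/scene0.png");b=cv2.imread("pics/top0.png")
E
```

```text
pics
scene {'fx': array(373.39), 'fy': array(373.39), 'cx': array(258.634), 'cy': array(191.965), 'distortion': array([-0.001,  0.   ,  0.   ,  0.   ,  0.   ]), 'view': array([[   0.55 ,   -0.835,    0.004, -308.65 ],
       [   0.653,    0.434,    0.62 , -338.03 ],
       [  -0.52 ,   -0.339,    0.784, -878.297],
       [   0.   ,    0.   ,    0.   ,    1.   ]])}
top {'fx': array(492.357), 'fy': array(492.357), 'cx': array(247.89), 'cy': array(191.344), 'distortion': array([0.02, 0.  , 0.  , 0.  , 0.  ]), 'view': array([[    0.025,    -1.   ,     0.015,   -64.666],
       [    0.998,     0.026,     0.066,  -503.481],
       [   -0.066,     0.013,     0.998, -1465.458],
       [    0.   ,     0.   ,     0.   ,     1.   ]])}
{'fx': 309.81613833161447, 'fy': 309.81613833161447, 'cx': 258.3776922136391, 'cy': 190.67200174574933, 'distortion': array([-0.021,  0.   ,  0.   ,  0.   ,  0.   ]), 'T_tool_cam': array([[  -0.001,    0.969,    0.246,   64.332],
       [   1.   ,    0.   ,    0.   ,   -0.052],
       [   0.   ,    0.246,   -0.969, -156.913],
       [   0.   ,    0.   ,    0.   ,    1.   ]])}
{'t': 0.1, 'joint_pos': array([ 1.523,  0.359,  0.011, -0.   , -1.224, -0.288]), 'qvel': array([-0.   ,  0.   ,  0.004, -0.   , -0.001, -0.   ]), 'tau': array([ -0.001, -58.416,  29.375,   7.015,   0.01 ,  -0.   ]), 'tcp_pos': array([222.33 , 636.889, 225.733]), 'eef_rot': array([ 0.986, -0.167, -0.   ,  0.001]), 'contact_force': array([-0.595, -0.299,  0.18 ]), 'moment': array([-0.028, -0.013, -0.015]), 'finger_force': 0.0, 'width': 87.31644525635285}
```

View pics/scene0.png

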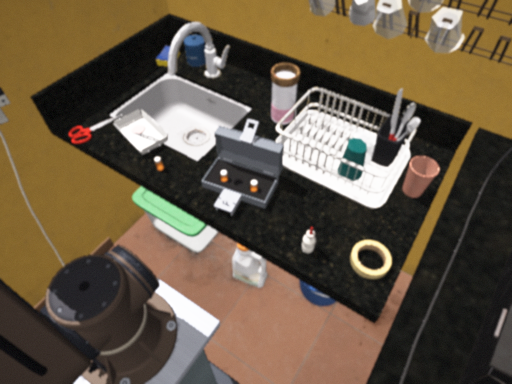

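View pics/top0.png

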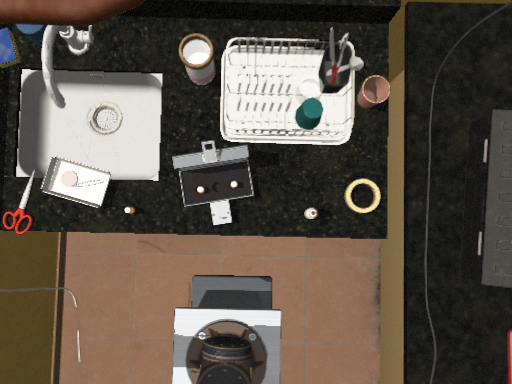

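The top view shows the case at about (217,185) with the lid open at (211,157) and the strap at (209,150). The loose vial is to the left at (129,210), the dropper at (311,213), the tape at (362,196), and the rack at cols 220–355. I'll enlarge it.

```bash
cat > h.py <<'E'
import cv2,numpy as np
from plant import bot
from scipy.spatial.transform import Rotation as R
np.set_printoptions(precision=2,suppress=True)
def cal(n,st=None):
    c=bot.get_calibration(n); K=np.array([[c['fx'],0,c['cx']],[0,c['fy'],c['cy']],[0,0,1]])
    if n=='wrist':
        T=np.eye(4);T[:3,:3]=R.from_quat(st['eef_rot']).as_matrix();T[:3,3]=st['tcp_pos']
        V=np.linalg.inv(T@np.array(c['T_tool_cam']))
    else: V=np.array(c['view'])
    V=np.diag([1,-1,-1,1.])@V
    return K,np.array(c['distortion']),V
def proj(P,C):
    K,d,V=C; return cv2.projectPoints(np.float64(P).reshape(-1,3),cv2.Rodrigues(V[:3,:3])[0],V[:3,3],K,d)[0][:,0]
def ray(uv,C,z):
    "world points on plane z for pixels"
    K,d,V=C; n=cv2.undistortPoints(np.float64(uv).reshape(-1,1,2),K,d)[:,0]
    D=np.c_[n,np.ones(len(n))]@V[:3,:3]; o=-V[:3,:3].T@V[:3,3]
    return o+D*((z-o[2])/D[:,2])[:,None]
def crop(src,dst,x0,y0,x1,y1,s):
    a=cv2.imread(src)[y0:y1,x0:x1]; cv2.imwrite(dst,cv2.resize(a,None,fx=s,fy=s,interpolation=cv2.INTER_CUBIC))
E
python3 - <<'E'
from h import *
crop('pics/top0.png','pics/top0c.png',110,130,270,235,5)
crop('pics/scene0.png','pics/scene0c.png',145,110,295,220,5)
E
```

```text
(no output)
```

View pics/top0c.png

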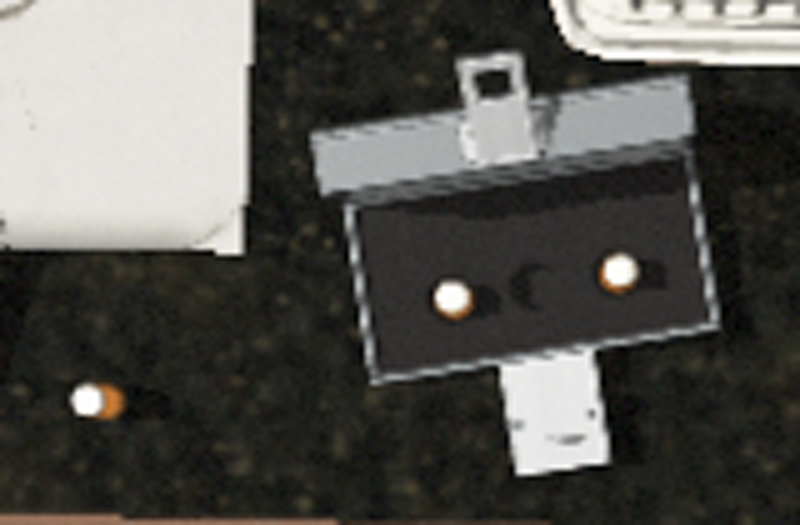

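View pics/scene0c.png

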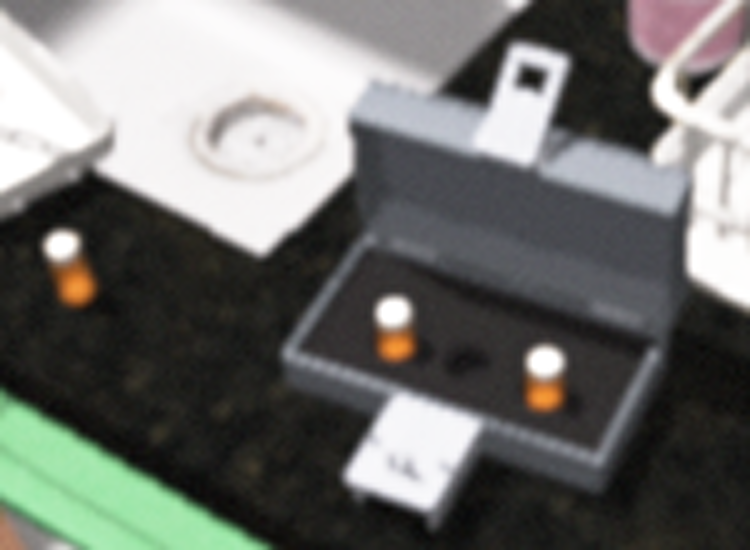

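The top crop shows the case, the vial caps at (88,401), (453,297) and (620,271), the front corners at (375,380) and (716,327), and the strap tip at about (490,56). The scene crop shows the same points. I'll fit case, lid and strap to both views.

```bash
cat >> h.py <<'E'
def case2w(p,pose):
    c,s=np.cos(pose[2]),np.sin(pose[2]); p=np.atleast_2d(np.float64(p))
    return np.c_[pose[0]+c*p[:,0]-s*p[:,1],pose[1]+s*p[:,0]+c*p[:,1],p[:,2]]
def lidpt(along,off,y,a): return [55-along*np.cos(a)+off*np.sin(a),y,30+along*np.sin(a)+off*np.cos(a)]
def strappt(l,y,a,s,o=0): return lidpt(114+l*np.cos(s)-o*np.sin(s),3+l*np.sin(s)+o*np.cos(s),y,a)
E
python3 - <<'E'
from h import *
from scipy.optimize import least_squares
top=cal('top');sc=cal('scene')
U=lambda L,o:(np.array(L,float)+.5)/5-.5+np.array(o)
T=U([(453,297),(620,271),(375,380),(716,327),(517,474),(608,463),(312,131),(687,76),(457,60),(522,52)],(110,130))
S=U([(395,308),(545,358),(285,355),(603,462),(660,345),(365,83),(690,170),(512,43),(570,57)],(145,110))
def res(q):
    p,a,s=q[:3],q[3],q[4]
    b=[(-12,50,52),(-12,-50,52),(-55,105,30),(-55,-105,30)]
    lc=[lidpt(110,34,105,a),lidpt(110,34,-105,a)]; st=[strappt(63,17,a,s),strappt(63,-17,a,s)]
    A=b+[(-123,28,30),(-123,-28,30)]+lc+st
    B=b+[(55,-105,30)]+lc+st
    return np.r_[(proj(case2w(A,p),top)-T),(proj(case2w(B,p),sc)-S)].ravel()
f=least_squares(res,[500,0,.1,1.55,1.1],loss='soft_l1')
print(f.x,'\n',res(f.x).reshape(-1,2).T)
v=U([(88,401)],(110,130));w=U([(62,241)],(145,110))
print(ray(v,top,44),ray(w,sc,44))
p=f.x[:3]
for n in ([-12,0,8],lidpt(110,34,0,f.x[3]),strappt(63,0,f.x[3],f.x[4]),[-105,0,47.5]): print(case2w(n,p))
# tape, dropper, rack corner
print(ray([[311,212],[362,196],[221,143]],top,0))
E
```

```text
[526.32  44.27   0.18   1.5    1.04] 
 [[-0.87 -0.62 -0.78  0.76 -0.04  0.41 -0.27 -0.18  0.05 -0.47 -0.09  0.22
  -0.08  0.16  2.29  1.16  1.37  1.01  0.15]
 [ 0.16  0.03  1.23  0.74  0.97  0.18  0.86  0.14  0.48  0.14 -0.37 -0.46
  -0.54 -0.31 -3.22 -1.88 -0.05 -0.07  0.19]]
[[439.78 301.2   44.  ]] [[438.94 302.92  44.  ]]
[[514.52  42.08   8.  ]]
[[606.36  59.13 142.07]]
[[627.01  62.96 179.21]]
[[423.08  25.11  47.5 ]]
[[ 448.08 -245.65    0.  ]
 [ 500.82 -400.59    0.  ]
 [ 652.28   33.86    0.  ]]
```

```bash
cat >> h.py <<'E'
def down(psi): return (R.from_euler('z',psi)*R.from_euler('x',np.pi)).as_quat()
def snap(n,name):
    st=bot.read_state(); im=bot.camera(n); cv2.imwrite(f'pics/{name}.png',im[:,:,::-1]); np.save(f'pics/{name}.npy',dict(p=st['tcp_pos'],q=st['eef_rot']))
    return st
E
python3 - <<'E'
from h import *
for psi in (.18,.18+np.pi):
    for P in ([439,302,170],[439,302,18],[512,42,120],[512,42,26]): print(psi,bot.solve_ik(P,down(psi)))
for psi in (.18+np.pi/2,.18-np.pi/2): print(psi,bot.solve_ik([625,137,127],down(psi)))
bot.move_ptp([439,302,170],down(.18)); bot.move_gripper(60)
s=snap('wrist','w1'); print(s['t'],s['tcp_pos'],proj([[439,302,44],[439,302,0]],cal('wrist',s)))
E
```

```text
0.18 [ 0.97  0.17 -0.38  0.   -1.02  0.78]
0.18 [ 0.97  0.36 -0.55  0.   -0.66  0.78]
0.18 [ 0.46  0.19 -0.49  0.   -0.89  1.29]
0.18 [ 0.46  0.32 -0.58  0.   -0.66  1.29]
3.3215926535897933 [ 0.97  0.17 -0.38 -0.   -1.02 -2.36]
3.3215926535897933 [ 0.97  0.36 -0.55 -0.   -0.66 -2.36]
3.3215926535897933 [ 0.46  0.19 -0.49 -0.   -0.89 -1.86]
3.3215926535897933 [ 0.46  0.32 -0.58 -0.   -0.66 -1.86]
1.7507963267948965 [ 0.52  0.38 -0.2   0.   -0.99  2.8 ]
-1.3907963267948966 [ 0.52  0.38 -0.2   0.   -0.99 -0.34]
2.2917 [439.03 302.02 170.03] [[259.35 183.16]
 [259.24 174.04]]
```

View pics/w1.png

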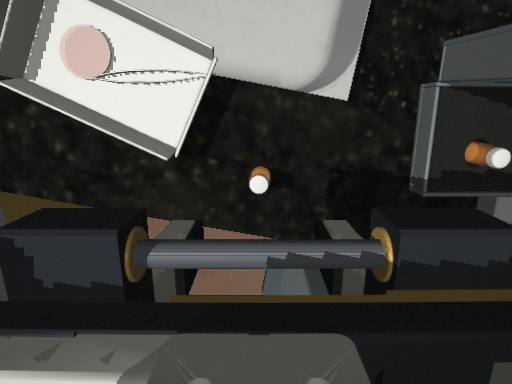

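The wrist view shows the cap at (258,183), where I predicted (259,183), so the vial position holds. I'll grasp it and hover over the case.

```bash
python3 - <<'E'
from h import *
bot.move_gripper(46,15)
bot.line_to([439,302,18],120)
bot.move_gripper(10,15); s=bot.read_state(); print(s['width'],s['finger_force'],s['tcp_pos'])
bot.line_to([439,302,150],200)
p=[526.3,44.3,.18]
w=case2w([-12,0,0],p)[0]
bot.move_ptp([w[0],w[1],150],down(.18))
s=snap('wrist','w2'); print(s['t'],s['width'],s['tcp_pos'])
C=cal('wrist',s)
print(proj(case2w([(-12,50,52),(-12,-50,52),(-12,0,24),(-55,105,30),(-55,-105,30),(55,105,30),(55,-105,30),(-123,28,30),(-123,-28,30)],p),C))
E
```

```text
21.137299822429238 15.013720081478823 [439.1  302.06  18.21]
6.675 20.957895110912332 [514.47  42.72 149.58]
[[201.13 190.63]
 [319.04 190.59]
 [259.93 183.23]
 [149.79 228.67]
 [370.06 228.6 ]
 [138.92 109.51]
 [381.13 109.42]
 [232.06 292.05]
 [287.67 292.03]]
```

View pics/w2.png

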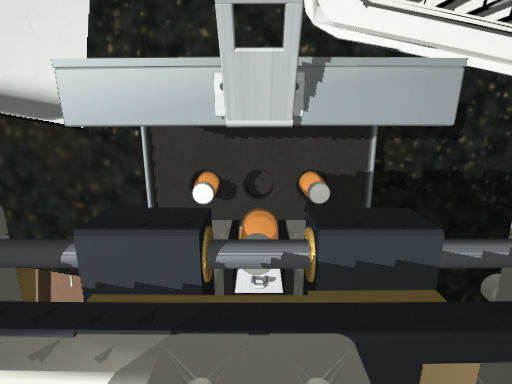

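The empty well is at (259,183) and the neighbouring caps are at (202,192) and (319,192). All are within about 1.5 px of the prediction, so I'll insert with force monitoring.

```bash
python3 - <<'E'
from h import *
p=[526.3,44.3,.18]; w=case2w([-12,0,0],p)[0]
s=bot.read_state(); C=cal('wrist',s); b=s['tcp_pos']-[0,0,18.2]
print('rim far',proj([b+[11*np.cos(.18),11*np.sin(.18),0]],C), s['contact_force'])
bot.line_to([w[0],w[1],46],150)
for z in (38,34,31,29,27.5,26.5):
    bot.line_to([w[0],w[1],z],30); s=bot.read_state(); print(z,s['tcp_pos'],s['contact_force'],s['moment'],s['width'])
    if s['contact_force'][2]>8: break
print(s['t'])
E
```

```text
rim far [[259.85 205.57]] [ 0.14 -0.57 -1.18]
38 [514.45  42.09  38.03] [ 0.4  -0.66 -0.26] [-0.04 -0.03  0.03] 20.576856686488068
34 [514.31  42.04  33.77] [-0.17  0.62  0.14] [-0.03 -0.04 -0.  ] 20.70731994263017
31 [514.33  42.09  30.78] [-0.88  0.04  0.12] [-0.03 -0.05  0.03] 20.836311075820873
29 [514.37  42.1   28.86] [ 0.15  0.17 -0.71] [-0.06  0.04  0.04] 20.623294241034
27.5 [514.44  42.13  27.42] [-0.11 -0.12 -0.12] [-0.06  0.02  0.06] 20.91393370095943
26.5 [514.45  42.13  26.46] [-1.27 -0.9   0.1 ] [-0.02  0.   -0.  ] 20.98286971139465
9.2667
```

```bash
python3 - <<'E'
from h import *
p=[526.3,44.3,.18]; w=case2w([-12,0,0],p)[0]
for z in (26,25.6):
    bot.line_to([w[0],w[1],z],30); s=bot.read_state(); print(z,s['tcp_pos'],s['contact_force'])
    if s['contact_force'][2]>3: break
bot.move_gripper(30); bot.pause(.2)
bot.line_to([w[0],w[1],150],150)
s=snap('wrist','w3'); print(s['t'],s['width'])
C=cal('wrist',s); print(proj(case2w([(-12,50,52),(-12,-50,52),(-12,0,52)],p),C))
crop('pics/w3.png','pics/w3c.png',130,100,390,240,3)
E
```

```text
26 [514.67  42.18  26.22] [ 0.   -0.14  3.06]
11.1417 30.10297210355228
[[200.26 189.82]
 [318.45 189.74]
 [259.35 189.78]]
```

View pics/w3c.png

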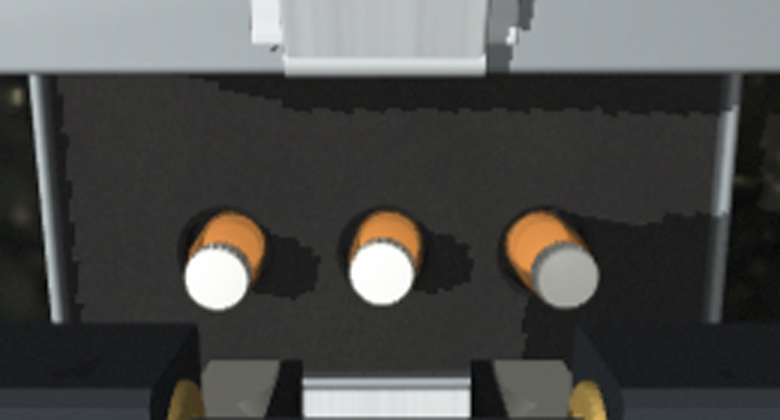

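The middle cap sits level with its neighbours, at (382,273) against (217,277) and (566,276), so the vial is seated. Next is the lid, pushed from behind at case y = +70.

```bash
python3 - <<'E'
from h import *
p=[526.3,44.3,.18]; q=down(.18-np.pi/2)
g=lambda x,z,y=70: case2w([x,y,z],p)[0]
st=bot.read_state()['tcp_pos']
bot.line_to([st[0],st[1],265],300)
bot.move_gripper(0,20)
bot.move_ptp(g(60,265),q)
bot.move_ptp(g(128,200),q)
bot.line_to(g(128,127),150)
s=bot.read_state(); f0=s['contact_force']; print(s['t'],s['tcp_pos'],f0)
for a in np.r_[np.arange(1.55,0.1,-.145),.05,0]:
    c=lidpt(95,34,0,a); bot.line_to(g(c[0]+21,c[2]),90)
    s=bot.read_state(); f=s['contact_force']; print(round(a,2),s['tcp_pos'],f)
    if np.linalg.norm(f)>35: print('STOP');break
print(s['t'])
E
```

```text
15.0 [640.36 136.4  128.73] [ 0.32 -1.46  0.54]
1.55 [620.5  132.78 127.04] [ 0.73 -0.13  0.07]
1.4 [606.3  130.08 129.86] [-0.06  1.36  0.09]
1.26 [591.73 127.38 130.95] [-0.01  0.26  0.63]
1.12 [577.1  124.67 130.09] [-0.06  0.09 -0.62]
0.97 [562.83 122.03 127.29] [ 0.01 -0.2  -0.36]
0.82 [549.28 119.53 122.57] [-0.8   0.35 -1.33]
0.68 [536.6  117.23 115.97] [0.01 0.78 0.35]
0.53 [525.   115.12 107.55] [-0.01 -0.33  1.06]
0.39 [514.69 113.26  97.47] [-0.03  0.01  0.34]
0.24 [505.88 111.63  85.95] [ 0.83 -0.53  0.06]
0.05 [497.01 110.08  68.78] [ 0.11 -0.5  -0.26]
0.0 [495.71 110.09  64.33] [1.42 0.45 1.17]
18.7667
```

```bash
python3 - <<'E'
from h import *
snap('scene','s2'); snap('top','t2')
crop('pics/scene0.png','/dev/null.png',0,0,1,1,1) if 0 else None
a=cv2.imread('pics/scene'+'0.png'); 
A=cv2.resize(cv2.imread('pics/s2.png')[90:240,140:340],None,fx=2.8,fy=2.8,interpolation=2)
B=cv2.resize(cv2.imread('pics/t2.png')[110:240,140:290],None,fx=1.6*1,fy=1.6,interpolation=2)
h=np.zeros((A.shape[0],A.shape[1]+B.shape[1],3),np.uint8);h[:,:A.shape[1]]=A;h[:B.shape[0],A.shape[1]:]=B
cv2.imwrite('pics/m2.png',h)
E
```

```text
(no output)
```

View pics/m2.png

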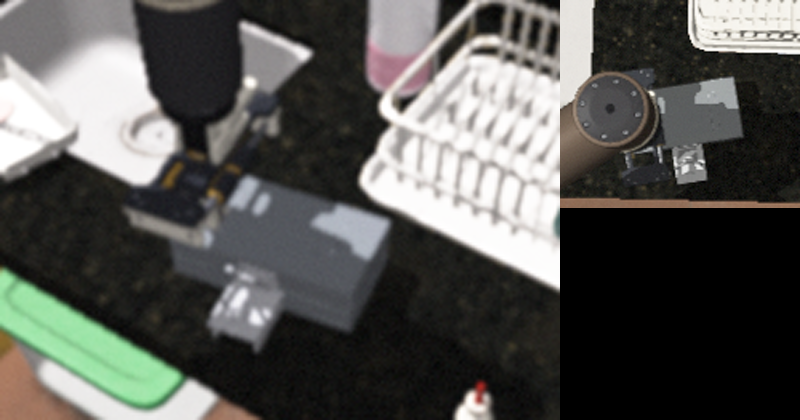

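The lid looks closed. I'll press it fully down, back off, and look at the strap.

```bash
python3 - <<'E'
from h import *
p=[526.3,44.3,.18]; q=down(.18-np.pi/2)
g=lambda x,z,y=70: case2w([x,y,z],p)[0]
for z in (63,62,61,60,59):
    bot.line_to(g(-19,z),30); s=bot.read_state(); print(z,s['tcp_pos'],s['contact_force'])
    if s['contact_force'][2]>12: break
bot.line_to(g(-19,200),250)
bot.move_ptp(g(-85,210,0),down(.18))
s=snap('wrist','w4');print(s['t']);C=cal('wrist',s)
for ss in (1.3,1.04,.5,0): print(ss,proj(case2w([strappt(63,17,0,ss),strappt(63,-17,0,ss)],p),C).ravel())
print(proj(case2w([(-105,0,47.5),(-59,17,33),(-123,28,30),(-55,0,64),(-55,-105,64)],p),C))
crop('pics/w4.png','pics/w4c.png',130,90,390,285,3)
E
```

```text
63 [495.66 110.1   64.18] [-3.66  0.5  11.41]
62 [495.68 110.08  64.06] [-7.47  0.26 22.63]
21.5417
1.3 [240.39 175.51 278.28 175.45]
1.04 [241.03 190.02 277.62 189.96]
0.5 [242.66 206.41 275.89 206.36]
0 [244.08 205.01 274.33 204.96]
[[259.22 193.67]
 [243.32 148.84]
 [234.51 205.09]
 [259.22 148.39]
 [366.78 148.33]]
```

View pics/w4c.png

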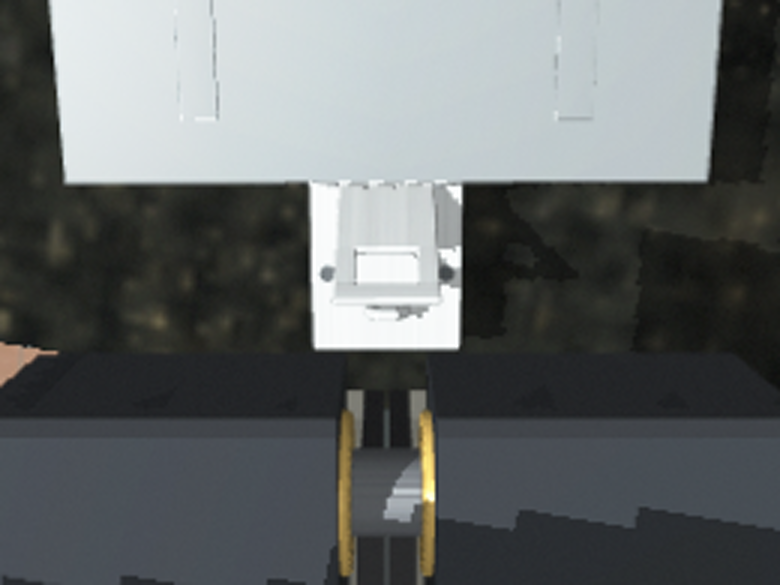

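The strap tip is at about (258,190), which puts the strap at 1.04 rad, and the lid took 22 N at z = 64, so it is fully closed. Now I'll swing the strap.

```bash
python3 - <<'E'
from h import *
p=[526.3,44.3,.18]
g=lambda x,z,y=0: case2w([x+9.5,y,z],p)[0]
bot.line_to(g(-79,100),200)
for x,z in ((-81,72),(-84,62),(-87,52),(-89,44),(-89,38),(-89,36),(-89,35),(-89,34),(-89,33),(-89,32),(-89,31)):
    bot.line_to(g(x,z),60); s=bot.read_state(); print(x,z,s['tcp_pos'],s['contact_force'])
    if s['contact_force'][2]>10: break
bot.line_to(g(-89,120),200); bot.line_to(g(-95,210),250)
s=snap('wrist','w5');print(s['t']);C=cal('wrist',s)
print(proj(case2w([strappt(63,17,0,0),strappt(63,-17,0,0)],p),C).ravel())
crop('pics/w5.png','pics/w5c.png',180,90,340,210,5)
E
```

```text
-81 72 [455.96  31.46  71.93] [-1.07  0.45 -0.4 ]
-84 62 [452.73  30.84  61.75] [ 0.6  -0.32 -0.45]
-87 52 [449.8   30.3   51.71] [0.11 0.07 0.28]
-89 44 [447.8   29.93  43.78] [0.58 0.26 0.13]
-89 38 [447.93  29.97  37.82] [ 0.13 -0.74 -0.24]
-89 36 [448.09  30.06  36.  ] [-0.33  0.36  0.05]
-89 35 [448.1   30.09  35.01] [-0.16  0.4  -0.43]
-89 34 [448.04  30.06  33.94] [-0.16 -0.52  0.47]
-89 33 [448.14  30.05  33.58] [-3.5  -0.3  10.26]
26.1917
[244.16 204.45 274.43 204.43]
```

View pics/w5c.png

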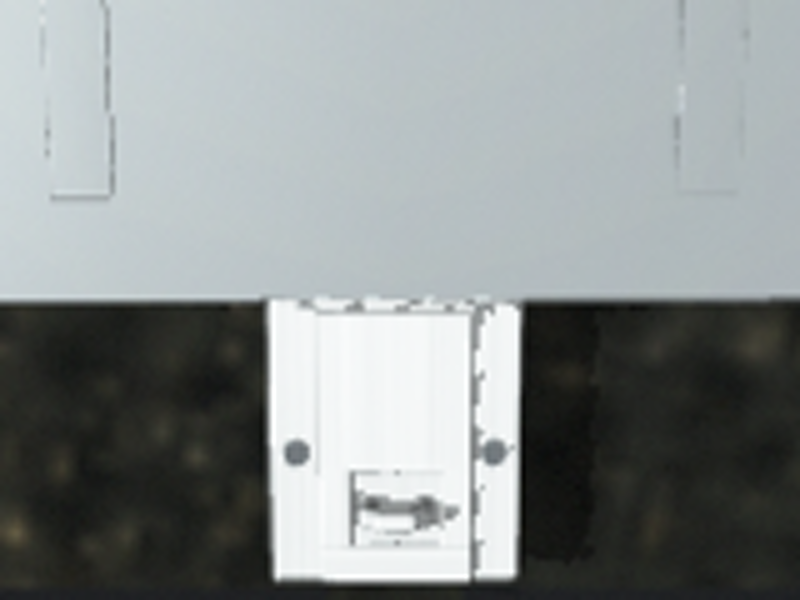

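The strap lies flat with the staple through its slot at crop (400,510), and the robot is clear. I'm handing in the job.

```bash
python3 -c "
from plant import bot
print(bot.close_job())"
```

```text
the job is handed in; nothing more can be done
None
```

The job is handed in at about 26 s of robot time: the vial stands in the middle well, the lid is fully closed, and the strap lies flat over its staple; I saw no contact with the other items, though I took no final picture of the dropper bottle and tape roll.

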